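Power down the tester and hold up the tested lock for inspection

TASK

The test is finished: switch the power off with the red stop button on the control box (press it right in and let it come back out; leave the green start button alone), and only then lift the lock straight up out of its test nest, keeping it level. Hold it level and still about 15 cm above the nest so that I can look at its underside, and finish while still holding it there. Do not disturb the other things on the bench.

Things in the scene. Friction and masses are not known exactly. Their poses are not given: they have to be found in the camera images.
- lock: Electric bolt lock lying loose in the nest (2 mm play), lifts straight out. Bright steel case 140 mm long (its y) x 50 wide (its x) x 30 high, 0.3 to 0.65 kg; round brass bolt sticks out 22 mm at +y; brass key cylinder and paper label on top. Origin: centre of the case's underside, z up. Centre of mass within 3 mm of mid-length, towards the bolt. Its long sides are free to grip near mid-length.
- nest (a point): Test nest: centre of its floor (aluminium plate, 60 mm above the bench), under the middle of the lock; y along the lock, x across, z up. Four white L-shaped locators, 14 mm high, stand round the lock's corners (beyond 48 mm along y, out to 37 mm in x), a black contact block 20 mm high at the -y end. Between locators the plate is bare for 40 mm out from each long side of the lock.
- tester: The grey test instrument fixed to the bench: 240 mm (its y) by 170 mm (its x) by 50 mm high, carrying the nest's aluminium plate (216 mm in y by 130 mm in x by 10 mm); origin centre of its underside. The nest's centre is 12 mm from it towards +x.
- stop_top (a point): Centre of the top of the red stop button (28 mm across, facing up, 74 mm above the bench when out) on the control box: light grey, fixed to the bench, 80 mm (x) x 130 (y) x 52 high, with two round buttons in black housings on top. y points along the box from the red button to the green one, 60 mm away.
- start_top (a point): Centre of the top face of the green start button on the same control box, 60 mm from the red one; to be left alone.
- stop (a joint): Travel of the red stop button in m: 0 out, 0.006 fully in; a spring pushes it back, fully in takes 5 N.
- start (a joint): Travel of the green start button in m: 0 out, 0.006 fully in.
- bin: Loose open blue bin with screws, 120 mm (x) by 100 mm (y) by 55 mm high, on the bench; origin centre of the underside. Bystander.
- battery: Loose black battery pack with a yellow label, 42 mm (x) by 96 mm (y) by 24 mm high, on the bench beyond and to the left of the tester; origin centre of the underside. Bystander.
- screwdriver: Loose screwdriver with an orange handle lying on the bench beyond and to the right of the tester, its blade to its own +x; some 200 mm long. Bystander.
There are look-alikes about, which are no part of the job. What is shaped like the part that bears stop_top but orange or turquoise is not meant.

How it is judged:
By the outcome, as a careful person would: the job done as asked, in the order asked, and still so for the second after the job is handed in, while the arm keeps its last pose, push and grip.
It also fails if it takes over 48 s, if anything falls off the work surface, if the arm or the gripper's body presses on something with over 40 N, if the wrist force passes 120 N, or if a joint passes its speed limit or range.

ROBOT

A 7-joint arm with a two-finger parallel gripper is mounted at the origin on the work surface. World frame = base frame: x ahead of the robot, y to its left, z up, the work surface at z = 0. Lengths are in m, angles in rad, forces in N, time in s.
With the tool pointing down it reaches from about 0.35 to 0.9 m from the base axis. Payload 19.9 kg.
Tool frame: the origin (TCP) lies at the very end of the fingers, on their centre line; the grasp point (between the pads) lies r.grip_point_offset behind it (r.grip_point_offset is the distance from the TCP to the grasp point, in m); z points along the fingers, y is the line along which they close (so a half turn about z gives the same grasp; the last joint's range is limited). The gripper opens to 85 mm and grips with 20 to 120 N. Pads are 22 mm wide; open, the fingers measure 114 mm over their backs; the gripper's body (76 mm by 85 mm) begins 54 mm behind the grasp point. The pads swing forward as they close: fully open they stand 13 mm farther back than shut.
Start: joints at [1.141, 0.417, -0.01, 1.614, 0.005, 1.111, -0.053], TCP at [0.237, -0.578, 0.231] pointing down, gripper open.
Joint ranges: [-2.81, 2.81], [-0.39, 2.02], [-1.27, 1.25], [0.06, 2.57], [-1.19, 4.33], [0.19, 2], [-2.82, 2.82]. Speed limits (rad/s): [1.89, 1.89, 2.39, 2.39, 3.01, 3.01, 3.01].

INTERFACE

Orientations are given as a rotation vector (axis times angle).
In Python, from cell import r gives the robot as it stands. The module is installed in compiled form; this text tells all that it offers.
- The arm moves only by the shell command python3 -m jog 'ROWS' [FORCE]. ROWS is JSON, a list of rows, each a list of 7 numbers: the shift along the tool's x, y, z in mm, then the turn, a rotation vector about the tool's x, y, z in degrees, then the finger opening in mm, from 0 to 85.4. In form: [[tx, ty, tz, rx, ry, rz, fingers], ...]. A call has 1 to 20 rows; each row is the pose to reach, as a shift and turn from the pose commanded when the call began, along the tool's axes at that moment; what a row does not reach only later rows make up. A row lasts 1/8 s, in which the tool goes at most 62.5 mm and 10.7 degrees, less where a joint would pass 70% of its speed; a pose out of reach is approached as far as the arm can. A call with a gripper value outside its range is refused whole. The fingers move at their own pace and stop on an object; FORCE is the grip in N (left out, the last holds). Time passes only in rows, so rows that repeat a pose let the fingers close. It gives the time, the measured TCP pose, the force, the opening and the grip force at its end, in the units of the state.
- r.read_state(): the state, without advancing time (a new reading comes with each control period).
- r.grab_frame(name): name is "scene" or "top" or "wrist"; returns the picture (420x560x3 uint8, red, green, blue); there is no depth.
- r.camera_model(name): a dict with "K" (3x3 intrinsics, pixels), "extrinsics" (4x4, takes a point from world to camera coordinates). Camera axes: x right, y down, z forward; pixel columns grow to the right and rows downward; lengths in m; the calibration is good to about 2 mm. The wrist camera is an equidistant fisheye: a pixel r from the principal point sees the ray r / f radians off the axis. A picture is of the moment at which its call begins: read the wrist's pose just before it. camera_model takes no time and is no camera call; for the wrist camera it gives the pose at the moment of the call.
- r.sign_off(): hands the job in; it is judged then, once.
The state is a dict: "time_s": time; "qpos": joint angles; "qd": joint speeds; "tau": joint torques, N m; "position": TCP position; "eef_rot": TCP orientation; "ft_force": force on the tool from outside, world axes, zero at the start; "torque": the same for the moment, N m; "gripper_width": finger opening in m; "gripper_force": force on a finger pad.
Only numpy, scipy, OpenCV 4.12 (cv2) and the standard library are available. Lean on these libraries where they do the work, as an engineer would, in place of code of your own. Each camera call takes 0.05 s, during which the arm holds its last target. There are 200 camera calls.

## Working session

There is one attempt and no reset: what is moved stays moved. The work goes in short steps, Python scripts to look and compute and a shell command to move; the robot and the scene stay as the last step left them, time stands still between calls to the robot, and variables do not carry over. Pictures are saved under pics/ and viewed, at most 10 in all, crops included, and the job is handed in when it is done.

```bash
mkdir -p pics; python3 - <<'E'
from cell import r
import cv2,numpy as np
s=r.read_state();print(s['time_s'],s['position'],s['eef_rot'],s['gripper_width'],r.grip_point_offset)
for n in('top','scene'):
    cv2.imwrite(f'pics/{n}0.png',r.grab_frame(n)[:,:,::-1])
    m=r.camera_model(n);print(n,np.round(m['K'],1).tolist(),np.round(m['extrinsics'],3).tolist())
E
```

```text
0.0 [ 0.23677318 -0.57801501  0.23064196] [-3.08122303e+00 -6.06689742e-01  5.39183850e-04] 0.08512289665149544 0.0187
top [[475.3, 0.0, 279.5], [0.0, 475.3, 213.7], [0.0, 0.0, 1.0]] [[-0.012, -1.0, 0.01, -0.056], [-0.981, 0.01, -0.196, 0.604], [0.195, -0.013, -0.981, 1.392], [0.0, 0.0, 0.0, 1.0]]
scene [[502.6, 0.0, 278.7], [0.0, 502.6, 214.3], [0.0, 0.0, 1.0]] [[-0.842, 0.54, 0.007, 0.553], [0.359, 0.57, -0.739, -0.119], [-0.403, -0.619, -0.674, 1.481], [0.0, 0.0, 0.0, 1.0]]
```

View pics/top0.png

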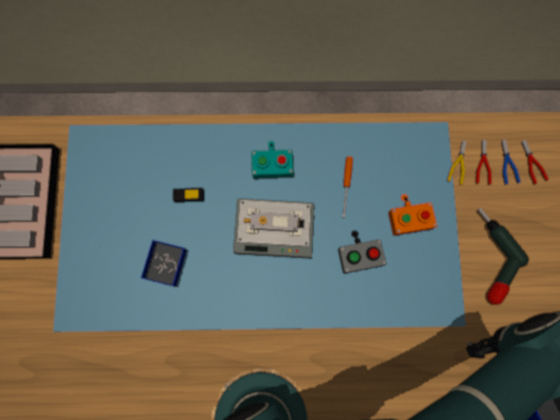

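View pics/scene0.png

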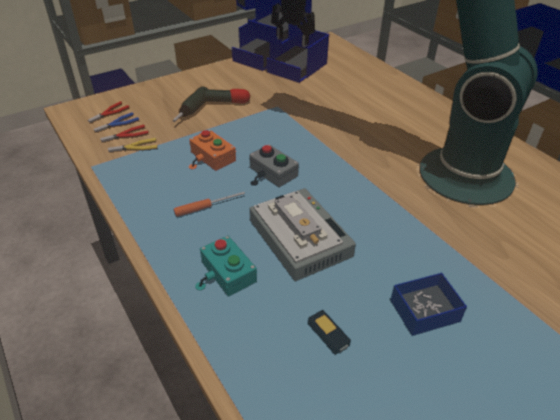

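Three control boxes appear in the top view: turquoise at (272,163), orange at (413,218) and grey at (362,255). The light grey one fits the description; its red button is at about (373,254) and its green at (354,257). The lock lies in the tester at about (274,222), with its bolt towards the left (+y world). I'll confirm with an enlarged crop.

```bash
python3 - <<'E'
import cv2,numpy as np
t=cv2.imread('pics/top0.png')[185:285,225:405]
t=cv2.resize(t,None,fx=4.4,fy=4.4,interpolation=cv2.INTER_CUBIC)
cv2.imwrite('pics/crop1.png',t);print(t.shape)
im=cv2.imread('pics/top0.png');h=cv2.cvtColor(im,cv2.COLOR_BGR2HSV)
m=((h[...,0]<8)|(h[...,0]>172))&(h[...,1]>150)&(h[...,2]>60)
n,l,s,c=cv2.connectedComponentsWithStats(m.astype(np.uint8))
print([(s[i].tolist(),c[i].round(1)) for i in range(1,n) if s[i,4]>20])
m=(h[...,0]>40)&(h[...,0]<80)&(h[...,1]>120)&(h[...,2]>50)
n,l,s,c=cv2.connectedComponentsWithStats(m.astype(np.uint8))
print([(s[i].tolist(),c[i].round(1)) for i in range(1,n) if s[i,4]>20])
E
```

```text
(440, 792, 3)
[([476, 154, 16, 30, 190], array([483.6, 169.4])), ([528, 154, 20, 30, 208], array([535., 168.])), ([278, 156, 8, 8, 48], array([281.4, 159.4])), ([422, 211, 8, 8, 50], array([425.3, 214.6])), ([369, 248, 10, 11, 87], array([373.4, 252.6])), ([487, 282, 22, 22, 364], array([497.4, 292.4]))]
[([258, 156, 9, 9, 59], array([262. , 160.1])), ([403, 215, 7, 7, 42], array([405.9, 217.8])), ([349, 252, 11, 10, 83], array([353.9, 256.5]))]
```

View pics/crop1.png

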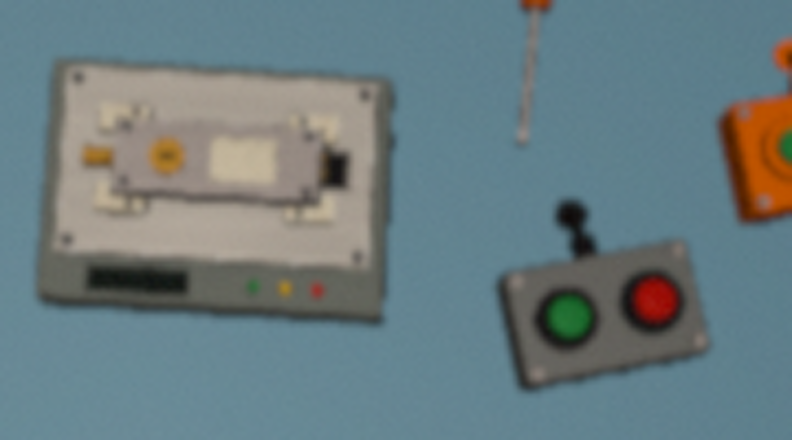

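The crop confirms it: a light grey box with its red button at crop (653,299) and its green one at (568,316). The lock's case runs from crop x≈115 to 322, and the nest plate's four screws are at (78,77), (365,95), (357,257) and (67,240).

```bash
cat >h.py <<'E'
from cell import r
import numpy as np
from scipy.spatial.transform import Rotation as R
def px2w(n,uv,z,m=None):
    m=m or r.camera_model(n);K=m['K'];E=np.array(m['extrinsics'])
    d=np.array([(uv[0]-K[0][2])/K[0][0],(uv[1]-K[1][2])/K[1][1],1])
    if n=='wrist':
        a=np.hypot(*d[:2]); d=np.array([*(d[:2]/a*np.sin(a)),np.cos(a)])
    d=E[:3,:3].T@d; c=-E[:3,:3].T@E[:3,3]
    return c+d*(z-c[2])/d[2]
def rel(p):  # world target -> tool mm
    s=r.read_state(); return R.from_rotvec(s['eef_rot']).inv().apply(np.array(p)-s['position'])*1000
E
python3 - <<'E'
from h import *
f=lambda u,v:(225+(u+.5)/4.4-.5,185+(v+.5)/4.4-.5)
print('stop',px2w('top',(373.4,252.6),.074),'start',px2w('top',(353.9,256.5),.074))
sc=np.array([px2w('top',f(*p),.06) for p in [(78,77),(365,95),(357,257),(67,240)]])
print(sc.round(4).tolist(),sc.mean(0))
d=sc[0]-sc[1]+sc[3]-sc[2];print('yaw of +y',np.degrees(np.arctan2(d[1],d[0]))-90)
for p in [(118,118),(325,130),(318,205),(112,190)]:print(px2w('top',f(*p),.09))
T=R.from_rotvec(r.read_state()['eef_rot']).as_matrix();print(T.round(3))
m=r.camera_model('wrist');print(m['K']);
s=r.read_state();E=np.array(m['extrinsics']);print('cam in tool',T.T@(-E[:3,:3].T@E[:3,3]-s['position']),(E[:3,:3]@T).round(2))
print('rel stop +80mm',rel(px2w('top',(373.4,252.6),.074)+[0,0,.08]))
E
```

```text
stop [ 0.47914594 -0.34155137  0.074     ] start [ 0.46816039 -0.28282099  0.074     ]
[[0.6405, 0.0502, 0.06], [0.6256, -0.1496, 0.06], [0.512, -0.1414, 0.06], [0.5259, 0.0574, 0.06]] [ 0.57601092 -0.04582049  0.06      ]
yaw of +y -4.131135103642109
[0.60487453 0.02097853 0.09      ]
[ 0.59510738 -0.11959513  0.09      ]
[ 0.54357378 -0.11382794  0.09      ]
[0.55531131 0.02506792 0.09      ]
[[ 0.925  0.379 -0.001]
 [ 0.379 -0.925  0.001]
 [-0.    -0.001 -1.   ]]
[[325.1922621    0.         281.40857301]
 [  0.         325.1922621  203.54103305]
 [  0.           0.           1.        ]]
cam in tool [ 0.06921424  0.00042069 -0.14433491] [[ 0.    1.    0.  ]
 [-0.96  0.   -0.27]
 [-0.27 -0.    0.96]]
rel stop +80mm [ 313.93326513 -126.89669151   76.82752029]
```

```bash
python3 -m jog '[[60,-25,0,0,0,-10,0],[110,-45,0,0,0,-20,0],[170,-70,0,0,0,-30,0],[220,-90,0,0,0,-40,0],[270,-110,0,0,0,-50,0],[314,-127,0,0,0,-60,0],[314,-127,40,0,0,-64,0],[314,-127,77,0,0,-64,0],[314,-127,77,0,0,-64,0],[314,-127,77,0,0,-64,0],[314,-127,77,0,0,-64,0]]'
python3 - <<'E'
from h import *
import cv2
s=r.read_state();m=r.camera_model('wrist');im=r.grab_frame('wrist')[:,:,::-1].copy();cv2.imwrite('pics/w1.png',im)
print(s['position'],R.from_rotvec(s['eef_rot']).as_matrix().round(3),s['gripper_width'],s['ft_force'])
h=cv2.cvtColor(im,cv2.COLOR_BGR2HSV)
for k,q in (('red',((h[...,0]<8)|(h[...,0]>172))),('green',(h[...,0]>40)&(h[...,0]<80))):
    n,l,st,c=cv2.connectedComponentsWithStats((q&(h[...,1]>130)&(h[...,2]>50)).astype(np.uint8))
    for i in range(1,n):
        if st[i,4]>100: print(k,st[i].tolist(),c[i].round(1),px2w('wrist',c[i],.074,m).round(4))
E
```

```text
time_s: 1.48
position: [0.48, -0.3422, 0.1559]
eef_rot: [2.291, 2.146, 0.001]
ft_force: [0.6, 0.2, 0.5]
gripper_width: 0.0
gripper_force: 0.0
[ 0.47995221 -0.34223916  0.15586963] [[ 0.065  0.998  0.002]
 [ 0.998 -0.065 -0.001]
 [-0.001  0.002 -1.   ]] 3.468576289490782e-05 [0.57536207 0.21798668 0.49690211]
red [261, 189, 38, 39, 1125] [279.8 207.9] [ 0.479  -0.3409  0.074 ]
```

View pics/w1.png

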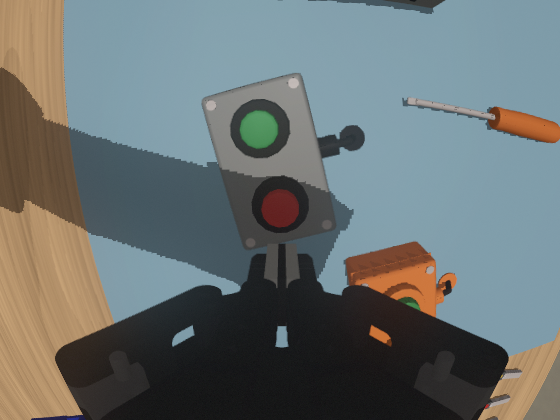

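The red button at (280,208) lies right under the closed fingers, at world (0.479,-0.341). The green one at (259,129) is well clear. I'll approach it now.

```bash
python3 -m jog '[[1,-1,40,0,0,0,0],[1,-1,70,0,0,0,0],[1,-1,78,0,0,0,0],[1,-1,82,0,0,0,0],[1,-1,85,0,0,0,0],[1,-1,85,0,0,0,0]]'
```

```text
time_s: 2.28
position: [0.4789, -0.341, 0.0701]
eef_rot: [2.292, 2.147, 0.0]
ft_force: [0.3, 0.2, 3.4]
gripper_width: -0.0001
gripper_force: 1.8
```

```bash
python3 -m jog '[[0,0,1,0,0,0,0],[0,0,2,0,0,0,0],[0,0,2.5,0,0,0,0],[0,0,2.5,0,0,0,0],[0,0,2.5,0,0,0,0]]'
```

```text
time_s: 2.9
position: [0.4789, -0.3411, 0.0679]
eef_rot: [2.291, 2.147, 0.0]
ft_force: [-2.7, 1.7, 18.0]
gripper_width: 0.0001
gripper_force: 9.2
```

Fully in at 18 N and z 0.068. I'll release it, rise, and move over the lock.

```bash
python3 -m jog '[[0,0,-5,0,0,0,0],[0,0,-15,0,0,0,0],[0,0,-60,0,0,0,0],[0,0,-120,0,0,0,0],[0,0,-132,0,0,0,0]]'
python3 - <<'E'
from h import *
import cv2
cv2.imwrite('pics/w2.png',r.grab_frame('wrist')[:,:,::-1])
print(rel([.5755,-.046,.2]))
E
python3 -m jog '[[50,13,0,0,0,0,85],[100,26,0,0,0,0,85],[150,39,0,0,0,0,85],[200,52,0,0,0,0,85],[250,65,0,0,0,0,85],[280,72,0,0,0,0,85],[301,77,0,0,0,0.4,85],[301,77,0,0,0,0.4,85],[301,77,0,0,0,0.4,85],[301,77,0,0,0,0.4,85]]'
python3 - <<'E'
from h import *
import cv2
s=r.read_state();m=r.camera_model('wrist');im=r.grab_frame('wrist')[:,:,::-1];cv2.imwrite('pics/w3.png',im)
np.save('w3E.npy',m['extrinsics'])
a=cv2.imread('pics/w2.png')
cv2.imwrite('pics/w3b.png',np.vstack([cv2.resize(im,(700,525)), cv2.resize(a[150:260,180:380],(136,75)).repeat(1,0) if 0 else np.hstack([cv2.resize(a[140:240,170:370],(150,75)),np.zeros((75,550,3),np.uint8)])]))
E
```

```text
time_s: 3.52
position: [0.4796, -0.3413, 0.2029]
eef_rot: [2.289, 2.145, 0.001]
ft_force: [0.5, -0.9, -0.1]
gripper_width: 0.0002
gripper_force: 0.0
[300.97004058  76.81777075   1.84168727]
time_s: 4.82
position: [0.5745, -0.0464, 0.1984]
eef_rot: [-2.301, -2.138, 0.001]
ft_force: [0.0, 0.2, -0.2]
gripper_width: 0.0854
gripper_force: 0.0
```

View pics/w3b.png

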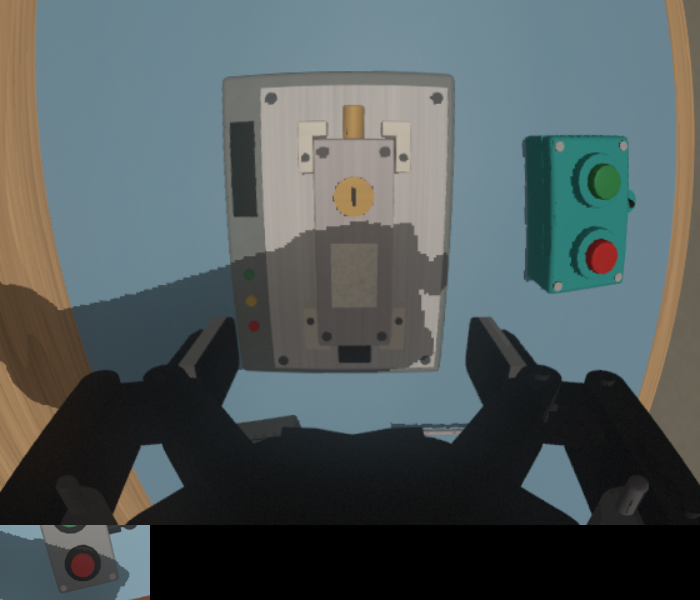

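The wrist view shows the lock between the open fingers. Its top corners are at (314,139), (394,140), (392,345) and (317,344) in the enlarged picture, the bolt points up, and the plate is clear beside the long sides. The inset shows the red button.

```bash
python3 - <<'E'
from h import *
f=lambda p:((p[0]+.5)/1.25-.5,(p[1]+.5)/1.25-.5)
for z,P in ((.09,[(314,139),(394,140),(392,345),(317,344)]),(.06,[(271,98),(437,97),(426,359),(283,360)])):
    w=np.array([px2w('wrist',f(p),z) for p in P]);d=w[0]+w[1]-w[2]-w[3]
    print(w.round(4).tolist(),w.mean(0),np.degrees(np.arctan2(d[1],d[0]))-90)
s=r.read_state();T=R.from_rotvec(s['eef_rot']).as_matrix();print(s['position'],T.round(4),np.degrees(np.arctan2(T[1,1],T[0,1])))
print(rel([.5755,-.0455,.066]))
E
```

```text
[[0.5564, 0.0262, 0.09], [0.6055, 0.0221, 0.09], [0.5977, -0.1174, 0.09], [0.5451, -0.1128, 0.09]] [ 0.57616105 -0.04546797  0.09      ] -3.9102752670299736
[[0.526, 0.0586, 0.06], [0.6406, 0.0512, 0.06], [0.6272, -0.1497, 0.06], [0.5117, -0.1422, 0.06]] [ 0.57636271 -0.04555001  0.06      ] -3.9601529179836064
[ 0.57454271 -0.04627644  0.19858659] [[ 7.310e-02  9.973e-01 -4.000e-04]
 [ 9.973e-01 -7.310e-02 -1.000e-04]
 [-2.000e-04 -4.000e-04 -1.000e+00]] -4.191783506433118
[  0.86482833   0.95114128 132.58608792]
```

```bash
python3 -m jog '[[2,1.5,30,0,0,-0.25,85],[2,1.5,60,0,0,-0.25,85],[2,1.5,90,0,0,-0.25,85],[2,1.5,115,0,0,-0.25,85],[2,1.5,128,0,0,-0.25,85],[2,1.5,132,0,0,-0.25,85],[2,1.5,132,0,0,-0.25,85],[2,1.5,132,0,0,-0.25,85]]' 40
python3 - <<'E'
from h import *
s=r.read_state();print(s['position'],s['ft_force'])
E
```

```text
time_s: 5.88
position: [0.5769, -0.0435, 0.0676]
eef_rot: [2.295, 2.144, 0.001]
ft_force: [0.1, 0.5, -0.1]
gripper_width: 0.0847
gripper_force: 0.0
[ 0.57689667 -0.0435151   0.06759707] [ 0.0613783   0.48639388 -0.09492189]
```

```bash
python3 -m jog '[[0,-0.7,0,0,0,0,70],[0,-0.7,0,0,0,0,60],[0,-0.7,0,0,0,0,54],[0,-0.7,0,0,0,0,52],[0,-0.7,0,0,0,0,45],[0,-0.7,0,0,0,0,40],[0,-0.7,0,0,0,0,40],[0,-0.7,0,0,0,0,40]]' 60
```

```text
time_s: 6.88
position: [0.5759, -0.0434, 0.0671]
eef_rot: [2.295, 2.145, 0.0]
ft_force: [-2.1, -0.2, 5.7]
gripper_width: 0.0488
gripper_force: 63.3
```

```bash
python3 -m jog '[[0,-0.7,-2,0,0,0,40],[0,-0.7,-5,0,0,0,40],[0,-0.7,-10,0,0,0,40],[0,-0.7,-18,0,0,0,40],[0,-0.7,-30,0,0,0,40],[0,-0.7,-45,0,0,0,40],[0,-0.7,-65,0,0,0,40],[0,-0.7,-85,0,0,0,40],[0,-0.7,-105,0,0,0,40],[0,-0.7,-125,0,0,0,40],[0,-0.7,-140,0,0,0,40],[0,-0.7,-147,0,0,0,40],[0,-0.7,-150,0,0,0,40],[0,-0.7,-150,0,0,0,40],[0,-0.7,-150,0,0,0,40],[0,-0.7,-150,0,0,0,40]]'
python3 - <<'E'
from h import *
import cv2
s=r.read_state();T=R.from_rotvec(s['eef_rot']).as_matrix();print(s['position'],s['ft_force'],s['torque'],T[2])
cv2.imwrite('pics/s4.png',np.hstack([cv2.resize(r.grab_frame('scene')[100:310,150:430,::-1],(400,300)),cv2.resize(r.grab_frame('wrist')[:,:,::-1],(400,300))]))
E
```

```text
time_s: 8.88
position: [0.5749, -0.0434, 0.2164]
eef_rot: [-2.295, -2.145, 0.001]
ft_force: [-0.6, -0.6, -5.0]
gripper_width: 0.0489
gripper_force: 63.0
[ 0.57489754 -0.04335502  0.21640109] [-0.64370131 -0.58400541 -5.04517367] [-0.01555248  0.01616308  0.01806086] [ 1.28698776e-04 -6.62970673e-04 -9.99999772e-01]
```

View pics/s4.png

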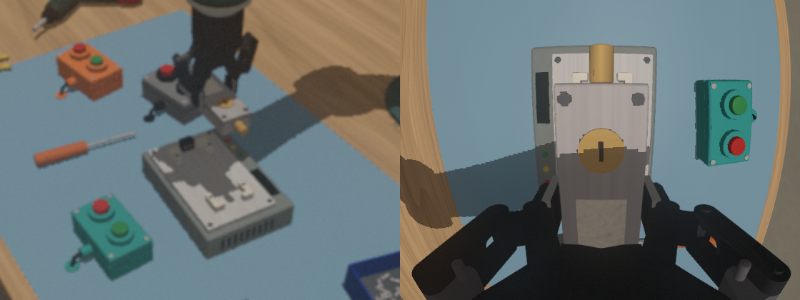

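The lock is out of the nest, held level (tool tilt under 0.1°, moment only about 0.02 N m) and raised 149 mm. The red button is out again, and everything visible in the two views is where it was.

```bash
python3 -m jog '[[0,0,0,0,0,0,40],[0,0,0,0,0,0,40],[0,0,0,0,0,0,40],[0,0,0,0,0,0,40]]'; python3 -c "
from cell import r
print(r.sign_off())"
```

```text
time_s: 9.48
position: [0.575, -0.0434, 0.2168]
eef_rot: [-2.295, -2.145, 0.0]
ft_force: [-0.1, -0.5, -4.7]
gripper_width: 0.0488
gripper_force: 63.0
the job is handed in; nothing more can be done
None
```

The red stop button was pressed fully in and came back out; the lock was then lifted straight up, is held level and still about 15 cm above the nest, and the job is handed in.

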